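# Find the glaze-tub lid that rocks and press it home

## Task

One of the four white-lidded glaze tubs in the yellow wire basket is not snapped shut, and its glaze will dry out. With the fingertips, press down near the edge of one lid after another to find the one that rocks, then press that lid down in the middle until it is fully home all round. Only press: nothing is to be picked up, tipped or pushed out of its place, and no lid pulled up.

Things in the scene. Friction and masses are not known exactly. Their poses are not given: they have to be found in the camera images.
- tub_a: Round off-white glaze tub with a paper band, 88 mm across, 0.5 to 0.8 kg, loose on the basket floor. Origin: centre of its underside, z up. The four tubs differ in height (rim 70 to 95 mm above the underside), which tells nothing about the lids. Lids all look the same: white plastic, 94 mm across (96 at the lip), skirt 19 mm deep, with a 7 mm thumb tab on the lip.
- lid_a_top (a point): Centre of the flat top of tub_a's lid; z is the lid's normal, x points to its tab. A lid that is home lies 9 mm above the rim and yields nowhere. One lid is level but 5 to 6.5 mm too high: pressed 25 to 40 mm off centre with 1 to 4 N it tips 0.06 to 0.16 rad (2 to 6 mm) under the finger and springs back; in the middle it gives only above 10 N: press to 15 to 20 N till it stops; it stays down.
- tub_b: Round off-white glaze tub with a paper band, 88 mm across, 0.5 to 0.8 kg, loose on the basket floor. Origin: centre of its underside, z up. The four tubs differ in height (rim 70 to 95 mm above the underside), which tells nothing about the lids. Lids all look the same: white plastic, 94 mm across (96 at the lip), skirt 19 mm deep, with a 7 mm thumb tab on the lip.
- lid_b_top (a point): Centre of the flat top of tub_b's lid; z is the lid's normal, x points to its tab. A lid that is home lies 9 mm above the rim and yields nowhere. One lid is level but 5 to 6.5 mm too high: pressed 25 to 40 mm off centre with 1 to 4 N it tips 0.06 to 0.16 rad (2 to 6 mm) under the finger and springs back; in the middle it gives only above 10 N: press to 15 to 20 N till it stops; it stays down.
- tub_c: Round off-white glaze tub with a paper band, 88 mm across, 0.5 to 0.8 kg, loose on the basket floor. Origin: centre of its underside, z up. The four tubs differ in height (rim 70 to 95 mm above the underside), which tells nothing about the lids. Lids all look the same: white plastic, 94 mm across (96 at the lip), skirt 19 mm deep, with a 7 mm thumb tab on the lip.
- lid_c_top (a point): Centre of the flat top of tub_c's lid; z is the lid's normal, x points to its tab. A lid that is home lies 9 mm above the rim and yields nowhere. One lid is level but 5 to 6.5 mm too high: pressed 25 to 40 mm off centre with 1 to 4 N it tips 0.06 to 0.16 rad (2 to 6 mm) under the finger and springs back; in the middle it gives only above 10 N: press to 15 to 20 N till it stops; it stays down.
- tub_d: Round off-white glaze tub with a paper band, 88 mm across, 0.5 to 0.8 kg, loose on the basket floor. Origin: centre of its underside, z up. The four tubs differ in height (rim 70 to 95 mm above the underside), which tells nothing about the lids. Lids all look the same: white plastic, 94 mm across (96 at the lip), skirt 19 mm deep, with a 7 mm thumb tab on the lip.
- lid_d_top (a point): Centre of the flat top of tub_d's lid; z is the lid's normal, x points to its tab. A lid that is home lies 9 mm above the rim and yields nowhere. One lid is level but 5 to 6.5 mm too high: pressed 25 to 40 mm off centre with 1 to 4 N it tips 0.06 to 0.16 rad (2 to 6 mm) under the finger and springs back; in the middle it gives only above 10 N: press to 15 to 20 N till it stops; it stays down.
- basket: Yellow wire basket, fixed to the table, 256 mm (its x) by 380 mm (its y), sides 60 mm high. Its origin is the centre of its underside on the table; the board floor inside is 8 mm above the table. It has six places, at about x = -60 and +60 mm, y = -120, 0 and +120 mm in its frame, that hold the four tubs, the jar and the bottle in any order.
- jar: Bystander: small amber jar with black cap, 58 mm across, 78 mm tall, loose in the basket. Origin: centre of its underside.
- bottle: Bystander: small grey bottle, 48 mm across, 100 mm tall, loose in the basket. Origin: centre of its underside.
- brush_tin: Bystander: tin of brushes, 80 mm across, 105 mm tall (brush tips to 250 mm), loose on the table to the left of the basket. Origin: centre of its underside.
Mind the look-alikes: they are no part of the job. Leave any blue or red look-alike of the tub_b alone.

How it is judged:
On the way, in this order (a step that is already met when the one before it is completed fails the run):
1. the loose lid has been pressed near its edge and has rocked: tilted at least 0.03 rad on its tub ((angle between the z axis of lid_a_top and the z axis of tub_a, either way round above 0.03 rad or angle between the z axis of lid_b_top and the z axis of tub_b, either way round above 0.03 rad or angle between the z axis of lid_c_top and the z axis of tub_c, either way round above 0.03 rad or angle between the z axis of lid_d_top and the z axis of tub_d, either way round above 0.03 rad)), for 0.05 s.
2. all four lids are fully home (z of lid_a_top in the frame of tub_a below 0.0845 m and z of lid_b_top in the frame of tub_b below 0.0935 m and z of lid_c_top in the frame of tub_c below 0.0895 m and z of lid_d_top in the frame of tub_d below 0.0995 m and angle between the z axis of lid_a_top and the z axis of tub_a, either way round below 0.03 rad and angle between the z axis of lid_b_top and the z axis of tub_b, either way round below 0.03 rad and angle between the z axis of lid_c_top and the z axis of tub_c, either way round below 0.03 rad and angle between the z axis of lid_d_top and the z axis of tub_d, either way round below 0.03 rad), for 0.2 s.
At the end, for the whole second after the job is handed in: Every lid, the loose one included, is home on its tub: its top within 1.5 mm of the fully seated height and level with the rim within 0.03 rad; the four tubs stand upright and at rest on the basket floor, within 30 mm of where they were (all of step 2 and angle between each of tub_a, tub_b, tub_c, tub_d's own z axis and vertical below 0.05 rad and height (world z) of each of tub_a, tub_b, tub_c, tub_d below 0.012 m and linear speed of each of tub_a, tub_b, tub_c, tub_d below 0.02 m/s and distance of each of tub_a, tub_b, tub_c, tub_d from where it was at the start of the episode below 0.03 m); the robot touches nothing.
It fails at once if a tub is lifted (10 mm), tipped (0.2 rad) or shifted more than 30 mm (height (world z) of any of tub_a, tub_b, tub_c, tub_d above 0.018 m or angle between any of tub_a, tub_b, tub_c, tub_d's own z axis and vertical above 0.2 rad or distance of any of tub_a, tub_b, tub_c, tub_d from where it was at the start of the episode above 0.03 m).
It fails at once if a lid is pulled up, more than 10 mm above its home height (z of lid_a_top in the frame of tub_a above 0.093 m or z of lid_b_top in the frame of tub_b above 0.102 m or z of lid_c_top in the frame of tub_c above 0.098 m or z of lid_d_top in the frame of tub_d above 0.108 m).
It fails at once if the jar, the bottle or the brush tin is moved more than 30 mm, lifted more than 12 mm or tipped over (distance of any of jar, bottle, brush_tin from where it was at the start of the episode above 0.03 m or angle between any of jar, bottle, brush_tin's own z axis and vertical above 0.3 rad or height (world z) of any of jar, bottle above 0.02 m or height (world z) of brush_tin above 0.012 m).
It also fails if it takes over 48 s, if anything falls off the work surface, if the arm or the gripper's body presses on something with over 40 N, if the wrist force passes 120 N, or if a joint passes its speed limit or range.

## Robot

A 7-joint arm with a two-finger parallel gripper is mounted at the origin on the work surface. World frame = base frame: x ahead of the robot, y to its left, z up, the work surface at z = 0. Lengths are in m, angles in rad, forces in N, time in s.
With the tool pointing down it reaches from about 0.4 to 0.85 m from the base axis. Payload 10.4 kg.
Tool frame: the origin (TCP) lies between the finger pads; the fingertips stand manip.finger_overhang ahead of it and the grasp point (between the pads) lies 11 mm behind it (manip.finger_overhang is the distance from the TCP to the fingertips, in m); x points along the fingers, z is the direction in which the jaws open and shut, and the axes are right-handed (so a half turn about x gives the same grasp; the last joint's range is limited). The gripper opens to 85 mm and grips with 20 to 120 N. Pads are 22 mm wide; open, the fingers measure 114 mm over their backs; the gripper's body (76 mm by 85 mm) begins 54 mm behind the grasp point. The pads swing forward as they close: fully open they stand 13 mm farther back than shut.
Start: joints at [1.082, 0.332, -0.065, 1.46, 0.022, 1.35, -0.088], TCP at [0.281, -0.558, 0.239] pointing down, gripper open.
Joint ranges: [-2.6, 2.6], [-0.5, 2.12], [-1.47, 1.34], [0.16, 2.42], [-1.27, 4.41], [0.06, 2.06], [-2.6, 2.6]. Speed limits (rad/s): [2.22, 2.22, 2.79, 2.79, 3.14, 3.14, 3.14].

## Interface

Orientations are given as a unit quaternion [x, y, z, w].
In Python, from workcell import get_obs, camera, workorder, manip gives the robot as it stands. The module is installed in compiled form; this text tells all that it offers.
- The arm moves only by the tool play_rows, never from a script. Its argument "increments" is text: rows parted by semicolons, each of 4 numbers parted by spaces: the shift along the tool's x, y, z in m, then the turn about the tool's x in rad. A call has 1 to 20 rows; each row shifts and turns the pose as measured when the row begins, along the tool's axes as they then stand; what a row does not reach is not made up. A row lasts 1/10 s, in which the tool goes at most 50 mm and 8.59 degrees, less where a joint would pass 70% of its speed; a pose out of reach is approached as far as the arm can. A call is refused whole if a number of a shift passes 0.05 or a number of a turn 0.15, either way. A call with a gripper value outside its range is refused whole. "hand" is the gripper command: -1 is fully open, 1 is shut, values between are in proportion, set as the call begins (left out, the last holds). The fingers move at their own pace and stop on an object; "squeeze" is the grip in N (left out, the last holds). Time passes only in rows, so rows that do not move let the fingers close. It gives the time, the measured TCP pose, the force and the opening at its end, in the units of the state.
- get_obs(): the state, without advancing time (a new reading comes with each control period).
- camera(name): name is "side" or "top" or "wrist"; returns a dict with "img" (400x640x3 uint8, blue, green, red), "fov_y" (degrees; the focal length in pixels is half the picture's height over the tangent of half this angle, whatever the lens; pixels are square), "cx", "cy" (the principal point, pixels), "R" (3x3) and "t" (3): a world point X has camera coordinates R X + t; the wrist camera has in their place "tool_from_camera" (4x4, takes a point from camera to tool coordinates, whose origin is the TCP and whose axes are the tool frame's). Camera axes: x right, y down, z forward; pixel columns grow to the right and rows downward; lengths in m; the calibration is good to about 2 mm. A picture is of the moment at which its call begins: read the wrist's pose just before it. There is no depth.
- workorder.hand_in(): hands the job in, once; it reports no verdict.
The state is a dict: "clock": time; "joint_pos": joint angles; "joint_velocities": joint speeds; "tau": joint torques, N m; "position": TCP position; "ee_rot": TCP orientation; "ft_force": force on the tool from outside, world axes, zero at the start; "torque": the same for the moment, N m; "grip_width": opening from 0.0 (shut) to 1.0 (fully open).
Only numpy, scipy, OpenCV 4.12 (cv2) and the standard library are available. Lean on these libraries where they do the work, as an engineer would, in place of code of your own. Each camera call takes 0.05 s, during which the arm holds its last target.

## Working session

There is one attempt and no reset: what is moved stays moved. The work goes in short steps, Python scripts to look and compute and a tool call to move; the robot and the scene stay as the last step left them, time stands still between calls to the robot, and variables do not carry over. Pictures are saved under pics/ and viewed, and the job is handed in when it is done.

Besides the shell and the picture viewer there is one more tool, called after "Request:" in YAML: its name, and indented under it one key for each argument. play_rows: Moves the arm, as the interface text tells. Its arguments: {"type":"object","properties":{"increments":{"type":"string"},"hand":{"type":"number"},"squeeze":{"type":"number"}},"required":["increments"]}

```bash
mkdir -p pics; python3 - <<'E'
from workcell import get_obs, camera, workorder, manip
import cv2,json,numpy as np,pickle
o=get_obs()
for k,v in o.items(): print(k,np.round(v,4))
print(manip.finger_overhang)
for n in ["top","side"]:
    c=camera(n); cv2.imwrite(f"pics/{n}0.png",c["img"]); pickle.dump(c,open(f"{n}0.pkl","wb"))
    print(n,c["fov_y"],c["cx"],c["cy"],np.round(c["R"],4).tolist(),np.round(c["t"],4))
c=camera("wrist");print(c.keys(),c["tool_from_camera"],c["fov_y"])
E
```

```text
clock 0.0
joint_pos [ 1.0824  0.3329 -0.0647  1.4609  0.0216  1.3499 -0.0885]
joint_velocities [ 0.0001 -0.0003  0.0006 -0.0012  0.0001 -0.0013  0.0007]
tau [-3.00000e-04 -6.25452e+01  4.87000e-02 -3.91603e+01  1.61000e-02
  1.01000e-02 -0.00000e+00]
position [ 0.2805 -0.5581  0.2385]
ee_rot [ 0.3713  0.6023 -0.3709  0.6015]
ft_force [-0.4712  0.4609 -0.0584]
torque [-0.0479 -0.0097  0.0536]
grip_width 1.0
0.008
top 46.73432125855935 321.6189664465633 197.59482798883866 [[0.0122, -0.9999, 0.0007], [-0.9874, -0.0122, -0.1576], [0.1575, 0.0013, -0.9875]] [0.1271 0.4625 1.129 ]
side 48.98296121530697 319.90848523066956 199.87770397294796 [[0.9572, -0.2893, -0.0093], [-0.2066, -0.6604, -0.7219], [0.2027, 0.6929, -0.6919]] [-0.4131  0.253   0.733 ]
dict_keys(['img', 'fov_y', 'cx', 'cy', 'tool_from_camera']) [[-8.21368025e-04 -2.85806144e-01  9.58287104e-01 -1.33338484e-01]
 [-4.30497545e-04 -9.58287237e-01 -2.85806553e-01  7.13048330e-02]
 [ 9.99999570e-01 -6.47292609e-04  6.64067652e-04  9.02629720e-04]
 [ 0.00000000e+00  0.00000000e+00  0.00000000e+00  1.00000000e+00]] 61.173709957327986
```

View pics/top0.png

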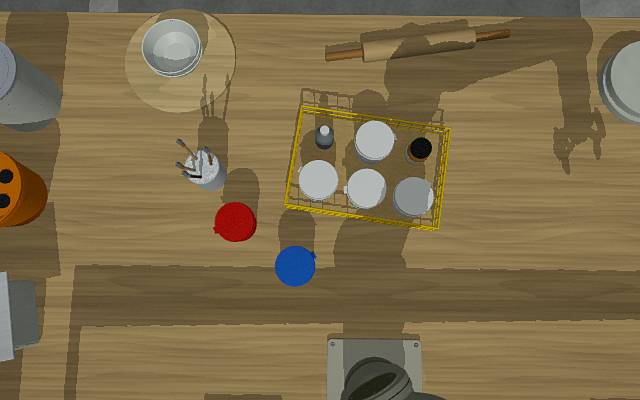

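View pics/side0.png

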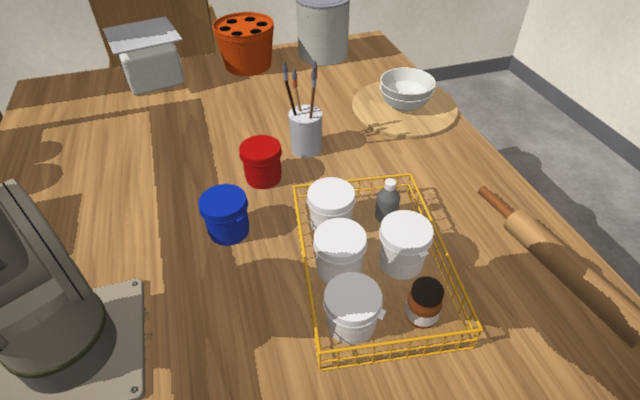

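Candidates in the top view: white lids at (319,180), (374,141), (366,188) and (413,197). The blue (295,266) and red (235,222) look-alikes stand outside the basket and are not targets, and neither are the bottle (324,137), the jar (420,148) or the brush tin (205,170). Next is one close crop, then measuring.

```bash
python3 - <<'E'
import cv2,pickle,numpy as np
t=pickle.load(open("top0.pkl","rb"))["img"];s=pickle.load(open("side0.pkl","rb"))["img"]
a=cv2.resize(t[90:240,275:465],None,fx=4,fy=4,interpolation=cv2.INTER_CUBIC); cv2.imwrite("pics/topc.png",a)
b=cv2.resize(s[165:375,285:490],None,fx=2.8,fy=2.8,interpolation=cv2.INTER_CUBIC); cv2.imwrite("pics/sidec.png",b)
E
```

```text
(no output)
```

View pics/topc.png

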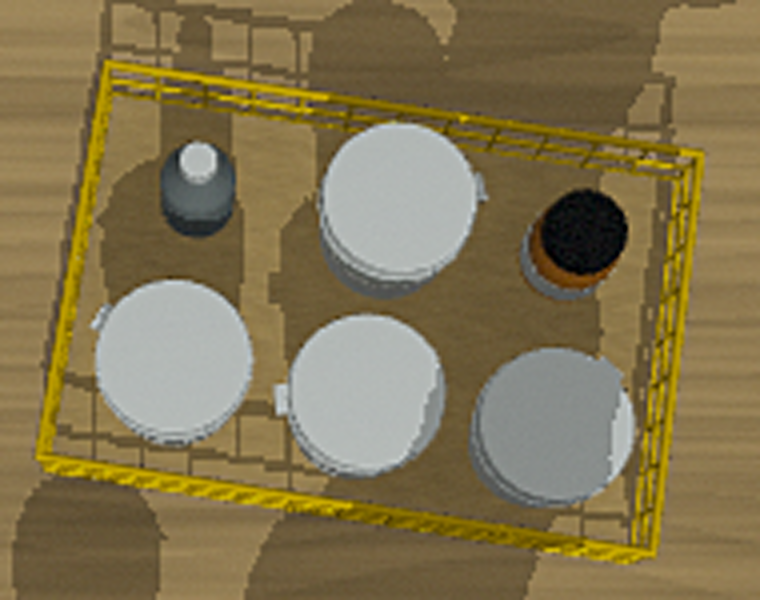

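View pics/sidec.png

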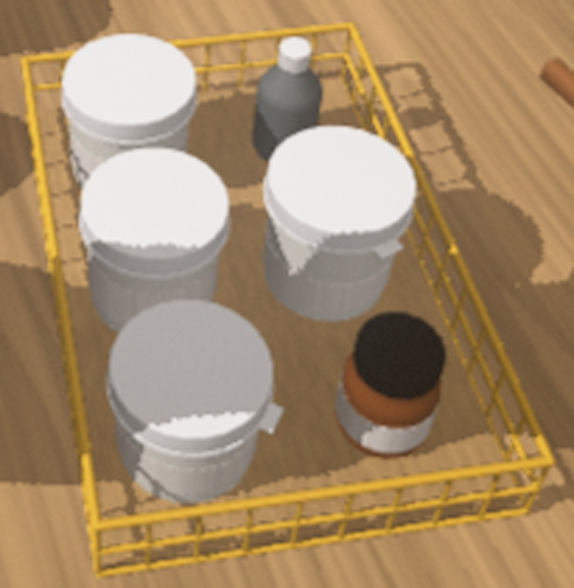

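The crops show four white lids (enlarged top-crop centres about (174,357), (364,390), (549,424), (399,200)); the bottle is at upper left and the jar at upper right. Now I triangulate the lid tops.

```bash
cat > h.py <<'E'
import numpy as np,pickle
def ray(c,u,v):
    f=200/np.tan(np.radians(c["fov_y"]/2)); R=np.array(c["R"]);t=np.array(c["t"])
    d=R.T@np.array([(u-c["cx"])/f,(v-c["cy"])/f,1]); return -R.T@t,d/np.linalg.norm(d)
def tri(r1,r2):
    (a,d),(b,e)=r1,r2
    s=np.linalg.lstsq(np.stack([d,-e],1),b-a,rcond=None)[0]
    p,q=a+d*s[0],b+e*s[1]; return (p+q)/2,np.linalg.norm(p-q)
def plane(r,z): return r[0]+r[1]*(z-r[0][2])/r[1][2]
T=pickle.load(open("top0.pkl","rb"));S=pickle.load(open("side0.pkl","rb"))
E
python3 - <<'E'
from h import *
np.set_printoptions(precision=4,suppress=True)
P={'P1':((174,357),(130,80)),'P2':((364,390),(155,199)),'P3':((549,424),(191,365)),'P4':((399,200),(340,180)),
'jar':((585,231),(400,354)),'bot':((198,161),(295,52))}
for k,(a,b) in P.items():
    r=ray(T,275+(a[0]+.5)/4-.5,90+(a[1]+.5)/4-.5); q=ray(S,285+(b[0]+.5)/2.8-.5,165+(b[1]+.5)/2.8-.5)
    print(k,tri(r,q),plane(r,.1))
for n,(x,y) in {'c1':(106,66),'c2':(702,152),'c3':(655,558),'c4':(42,458)}.items():
    print(n,plane(ray(T,275+x/4,90+y/4),.06))
E
```

```text
P1 (array([0.4976, 0.1415, 0.0964]), np.float64(0.0014401783164525695)) [0.4961 0.1416 0.1   ]
P2 (array([0.4779, 0.0278, 0.0998]), np.float64(0.0007846196994084299)) [0.4775 0.0279 0.1   ]
P3 (array([ 0.4616, -0.0855,  0.0833]), np.float64(0.001176401143363854)) [ 0.4582 -0.0822  0.1   ]
P4 (array([0.5952, 0.0063, 0.1018]), np.float64(0.0015411302033358884)) [0.595  0.0063 0.1   ]
jar (array([ 0.5832, -0.111 ,  0.0777]), np.float64(0.00017249793947426344)) [ 0.577  -0.1062  0.1   ]
bot (array([0.6175, 0.1286, 0.102 ]), np.float64(0.0003430954788520157)) [0.618  0.1286 0.1   ]
c1 [0.6915 0.1868 0.06  ]
c2 [ 0.6394 -0.1909  0.06  ]
c3 [ 0.3819 -0.1541  0.06  ]
c4 [0.4389 0.2214 0.06  ]
```

```bash
cat >> h.py <<'E'
from scipy.spatial.transform import Rotation as Ro
np.set_printoptions(precision=4,suppress=True)
L={'P1':(.4970,.1415),'P2':(.4779,.0278),'P3':(.460,-.0845),'P4':(.5952,.0063)}
def go(x,y,tipz):
    from workcell import get_obs
    o=get_obs(); R=Ro.from_quat(o["ee_rot"]).as_matrix(); p=np.array(o["position"])
    print("t",round(o["clock"],2),"pos",p,"F",np.array(o["ft_force"]),"grip",o["grip_width"]); print("axes x,y,z",R.T.round(3).tolist())
    d=R.T@(np.array([x,y,tipz+.008])-p); print("tool shift",d,"rows",np.abs(d).max()/.05,"q",np.round(o["joint_pos"],2))
E
python3 - <<'E'
from h import *
go(.43,-.0845,.20)
E
```

```text
t 0.15 pos [ 0.2806 -0.5582  0.2387] F [-0.0518  0.1984 -0.2907] grip 0.9997412276325416
axes x,y,z [[-0.001, 0.001, -1.0], [0.893, 0.449, -0.0], [0.449, -0.893, -0.001]]
tool shift [ 0.0311  0.3463 -0.3561] rows 7.121443405217036 q [ 1.08  0.33 -0.06  1.46  0.02  1.35 -0.09]
```

Request:
play_rows:
  increments: "0 0.029 -0.03 0;0 0.029 -0.03 0;0 0.029 -0.03 0;0 0.029 -0.03 0;0 0.029 -0.03 0;0 0.029 -0.03 0;0 0.029 -0.03 0;0 0.029 -0.03 0;0 0.029 -0.03 0;0 0.029 -0.03 0;0 0.029 -0.03 0;0 0.029 -0.03 0"
  hand: 1
  squeeze: 20

```text
clock: 1.35
position: [0.4311, -0.0667, 0.2352]
ee_rot: [0.373, 0.601, -0.375, 0.598]
ft_force: [-0.3, -0.3, 0.5]
grip_width: -0.001
```

```bash
python3 - <<'E'
from h import *
go(.43,-.0845,.11)
E
```

```text
t 1.35 pos [ 0.4311 -0.0667  0.2352] F [-0.3397 -0.2626  0.4904] grip -0.000864256198151522
axes x,y,z [[-0.005, 0.0, -1.0], [0.898, 0.44, -0.004], [0.44, -0.898, -0.002]]
tool shift [ 0.1172 -0.0083  0.0157] rows 2.3446679414353055 q [ 0.61 -0.06 -0.53  1.9  -0.03  1.29 -1.03]
```

Request:
play_rows:
  increments: "0.03 -0.003 0.006 0;0.03 -0.003 0.006 0;0.03 -0.003 0.004 0;0.015 0 0 0;0 0 0 0;0 0 0 0"

```text
clock: 1.95
position: [0.4317, -0.0778, 0.128]
ee_rot: [0.37, 0.603, -0.371, 0.602]
ft_force: [0.6, -0.4, 0.4]
grip_width: -0.002
```

```bash
python3 - <<'E'
from h import *
go(.43,-.0845,.11)
from workcell import camera,get_obs
import cv2
o=get_obs();c=camera("wrist");cv2.imwrite("pics/w1.png",c["img"]);pickle.dump((c,o),open("w1.pkl","wb"))
c=camera("side");cv2.imwrite("pics/s1.png",c["img"])
E
```

```text
t 1.95 pos [ 0.4317 -0.0778  0.128 ] F [ 0.5962 -0.3747  0.4281] grip -0.001977751246213821
axes x,y,z [[-0.002, 0.0, -1.0], [0.892, 0.451, -0.001], [0.451, -0.892, -0.001]]
tool shift [ 0.01   -0.0045  0.0052] rows 0.19943233779781955 q [ 0.6   0.06 -0.54  2.04  0.03  1.06 -1.05]
```

View pics/w1.png

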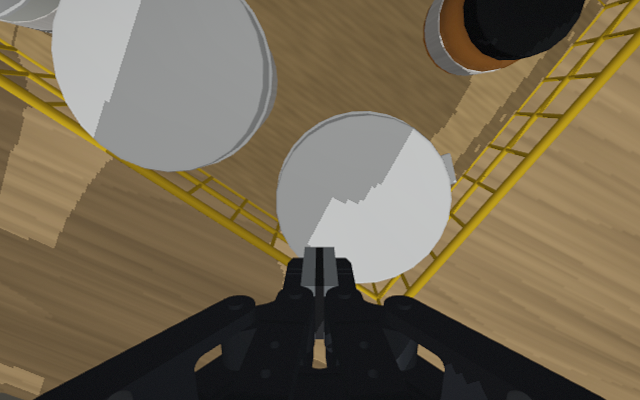

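View pics/s1.png

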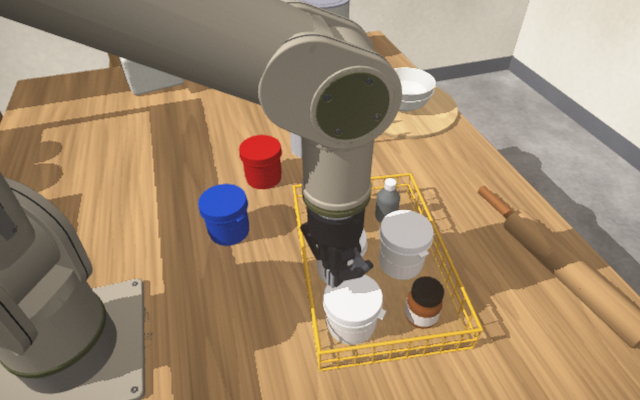

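The wrist view shows the P3 lid centred near (364,197), 174 px wide, with the closed fingers over its near-left edge at (320,250). The P2 lid is around (164,65). I'll check P3's position from this view.

```bash
python3 - <<'E'
from h import *
c,o=pickle.load(open("w1.pkl","rb"))
M=np.array(c["tool_from_camera"]);R=Ro.from_quat(o["ee_rot"]).as_matrix();p=np.array(o["position"])
f=200/np.tan(np.radians(c["fov_y"]/2));print(c["cx"],c["cy"],f)
def w(u,v,z):
    d=R@M[:3,:3]@np.array([(u-c["cx"])/f,(v-c["cy"])/f,1]);a=p+R@M[:3,3]; return plane((a,d),z)
for z in (.083,.091,.096,.1,.106):
    print(z,"P3",w(364,197,z),"diam",np.linalg.norm(w(276,200,z)-w(452,197,z)),"P2",w(164,65,z),np.linalg.norm(w(52,60,z)-w(276,75,z)))
E
```

```text
319.0550990175255 202.68370336787143 338.358676989889
0.083 P3 [ 0.4622 -0.091   0.083 ] diam 0.09635388157016402 P2 [0.4769 0.0291 0.083 ] 0.10934056588454802
0.091 P3 [ 0.4637 -0.089   0.091 ] diam 0.0920283658111271 P2 [0.4777 0.0257 0.091 ] 0.1044320522561559
0.096 P3 [ 0.4647 -0.0878  0.096 ] diam 0.08932491846172902 P2 [0.4783 0.0236 0.096 ] 0.10136423123841087
0.1 P3 [ 0.4655 -0.0868  0.1   ] diam 0.08716216058221052 P2 [0.4787 0.0219 0.1   ] 0.09890997442421481
0.106 P3 [ 0.4666 -0.0853  0.106 ] diam 0.08391802376293282 P2 [0.4793 0.0193 0.106 ] 0.09522858920292072
```

Request:
play_rows:
  increments: "0.006 0.002 0.001 0;0.006 0.002 0.001 0;0.005 0 0 0;0.003 0 0 0;0 0 0 0"

```text
clock: 2.55
position: [0.4385, -0.0782, 0.1089]
ee_rot: [0.371, 0.601, -0.37, 0.603]
ft_force: [0.2, 0.1, 0.1]
grip_width: -0.002
```

Request:
play_rows:
  increments: "0.002 0 0 0;0.002 0 0 0;0 0 0 0"

```text
clock: 2.85
position: [0.4385, -0.0782, 0.1046]
ee_rot: [0.371, 0.601, -0.37, 0.603]
ft_force: [-0.1, -0.7, 0.0]
grip_width: 0.002
```

Request:
play_rows:
  increments: "0.002 0 0 0;0.002 0 0 0"

```text
clock: 3.05
position: [0.4387, -0.0782, 0.1007]
ee_rot: [0.371, 0.601, -0.37, 0.604]
ft_force: [-0.2, 0.1, -1.0]
grip_width: 0.001
```

Request:
play_rows:
  increments: "0.001 0 0 0;0.001 0 0 0"

```text
clock: 3.25
position: [0.4388, -0.0783, 0.099]
ee_rot: [0.371, 0.601, -0.37, 0.604]
ft_force: [-7.9, 1.7, 22.5]
grip_width: -0.001
```

Request:
play_rows:
  increments: "0.001 0 0 0;0.001 0 0 0"

```text
clock: 3.45
position: [0.4388, -0.0783, 0.0991]
ee_rot: [0.37, 0.601, -0.371, 0.604]
ft_force: [-8.1, 0.1, 17.4]
grip_width: -0.003
```

Request:
play_rows:
  increments: "0.001 0 0 0;0.001 0 0 0"

```text
clock: 3.65
position: [0.4388, -0.0782, 0.0991]
ee_rot: [0.37, 0.601, -0.371, 0.604]
ft_force: [-6.7, 0.5, 16.0]
grip_width: 0.002
```

P3 is rigid: contact with the tip at 0.091 m, 16–22 N and no yield. I lift and go to P2.

Request:
play_rows:
  increments: "-0.02 0 0 0;-0.02 0 0 0;0 0 0 0"

```text
clock: 3.95
position: [0.4384, -0.0779, 0.1402]
ee_rot: [0.37, 0.601, -0.371, 0.603]
ft_force: [1.0, 0.6, -0.6]
grip_width: 0.001
```

```bash
python3 - <<'E'
from h import *
go(.450,.028,.114)
E
```

```text
t 3.95 pos [ 0.4384 -0.0779  0.1402] F [ 1.0265  0.6228 -0.6093] grip 0.0013234587313202151
axes x,y,z [[0.001, -0.004, -1.0], [0.893, 0.451, -0.001], [0.451, -0.893, 0.004]]
tool shift [ 0.0179  0.0581 -0.0894] rows 1.7879044890963625 q [ 0.6   0.05 -0.54  2.01  0.04  1.08 -1.06]
```

Request:
play_rows:
  increments: "0 0.02 -0.03 0;0 0.02 -0.03 0;0 0.018 -0.029 0;0.01 0 0 0;0.008 0 0 0;0 0 0 0"

```text
clock: 4.55
position: [0.45, 0.0297, 0.1184]
ee_rot: [0.371, 0.601, -0.372, 0.603]
ft_force: [0.0, 0.5, -0.2]
grip_width: -0.005
```

```bash
python3 - <<'E'
from h import *
go(.450,.028,.114)
from workcell import camera,get_obs
import cv2
o=get_obs();c=camera("wrist");cv2.imwrite("pics/w2.png",c["img"]);pickle.dump((c,o),open("w2.pkl","wb"))
E
```

```text
t 4.55 pos [0.45   0.0297 0.1184] F [ 0.0489  0.5404 -0.1847] grip -0.005021413452121776
axes x,y,z [[0.001, -0.004, -1.0], [0.894, 0.448, -0.001], [0.448, -0.894, 0.004]]
tool shift [-0.0036 -0.0007  0.0016] rows 0.07156771963859924 q [ 0.46  0.11 -0.65  2.02  0.08  1.04 -1.34]
```

View pics/w2.png

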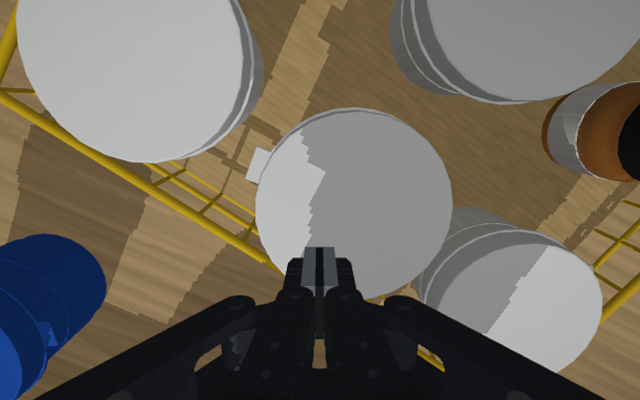

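The wrist view shows the P2 lid centred near (354,203) with the fingertips over its near edge at (320,250), still clear of it. I descend.

Request:
play_rows:
  increments: "0.001 0 0 0;0.001 0 0 0"

```text
clock: 4.8
position: [0.4502, 0.0278, 0.1167]
ee_rot: [0.371, 0.6, -0.373, 0.602]
ft_force: [-0.1, 0.7, -0.3]
grip_width: 0.002
```

Request:
play_rows:
  increments: "0.001 0 0 0;0.001 0 0 0"

```text
clock: 5.0
position: [0.4504, 0.0269, 0.1149]
ee_rot: [0.372, 0.599, -0.374, 0.602]
ft_force: [-0.5, -0.4, 0.0]
grip_width: 0.002
```

Request:
play_rows:
  increments: "0.001 0 0 0;0.001 0 0 0"

```text
clock: 5.2
position: [0.4506, 0.0266, 0.1129]
ee_rot: [0.372, 0.599, -0.374, 0.602]
ft_force: [-0.9, -0.2, -0.6]
grip_width: 0.003
```

Request:
play_rows:
  increments: "0.001 0 0 0;0.001 0 0 0"

```text
clock: 5.4
position: [0.4507, 0.0266, 0.1108]
ee_rot: [0.372, 0.599, -0.374, 0.602]
ft_force: [-0.0, 0.5, -0.7]
grip_width: 0.001
```

Request:
play_rows:
  increments: "0.001 0 0 0"

```text
clock: 5.5
position: [0.4507, 0.0266, 0.1097]
ee_rot: [0.372, 0.599, -0.374, 0.602]
ft_force: [-0.2, -0.6, 0.8]
grip_width: -0.004
```

Request:
play_rows:
  increments: "0.001 0 0 0"

```text
clock: 5.6
position: [0.4506, 0.0267, 0.1086]
ee_rot: [0.372, 0.599, -0.374, 0.602]
ft_force: [-1.1, -1.1, 1.0]
grip_width: 0.003
```

Request:
play_rows:
  increments: "0.001 0 0 0"

```text
clock: 5.7
position: [0.4504, 0.0267, 0.1076]
ee_rot: [0.372, 0.599, -0.374, 0.602]
ft_force: [-2.1, 0.2, 3.0]
grip_width: 0.001
```

Request:
play_rows:
  increments: "0.0007 0 0 0"

```text
clock: 5.8
position: [0.4503, 0.0268, 0.107]
ee_rot: [0.372, 0.599, -0.374, 0.602]
ft_force: [-4.0, 0.4, 9.0]
grip_width: 0.001
```

Request:
play_rows:
  increments: "0.0007 0 0 0"

```text
clock: 5.9
position: [0.4503, 0.0269, 0.1067]
ee_rot: [0.372, 0.599, -0.374, 0.602]
ft_force: [-6.1, 1.2, 13.0]
grip_width: 0.0
```

```bash
python3 - <<'E'
from workcell import camera,get_obs
import cv2,numpy as np
print(get_obs()["ft_force"],get_obs()["position"])
c=camera("wrist");cv2.imwrite("pics/w3.png",c["img"])
o=get_obs();print(o["ft_force"],o["position"])
c=camera("side")["img"];cv2.imwrite("pics/s3.png",cv2.resize(c[165:375,285:490],None,fx=2.8,fy=2.8,interpolation=cv2.INTER_CUBIC))
E
```

```text
[-6.11555949  1.1844511  13.01734181] [0.45032934 0.02690919 0.1067289 ]
[-5.83655245  0.30557539 11.39771641] [0.45031025 0.02693651 0.10676608]
```

View pics/w3.png

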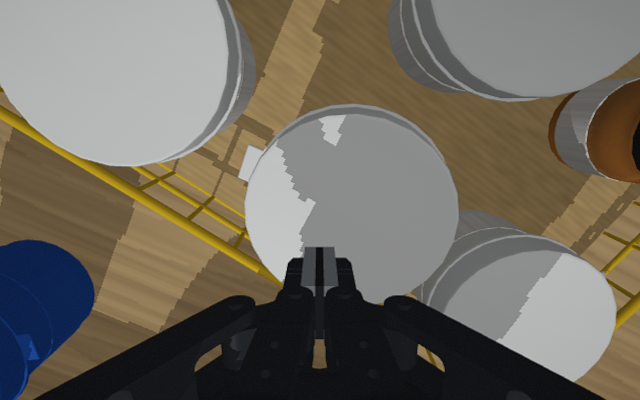

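View pics/s3.png

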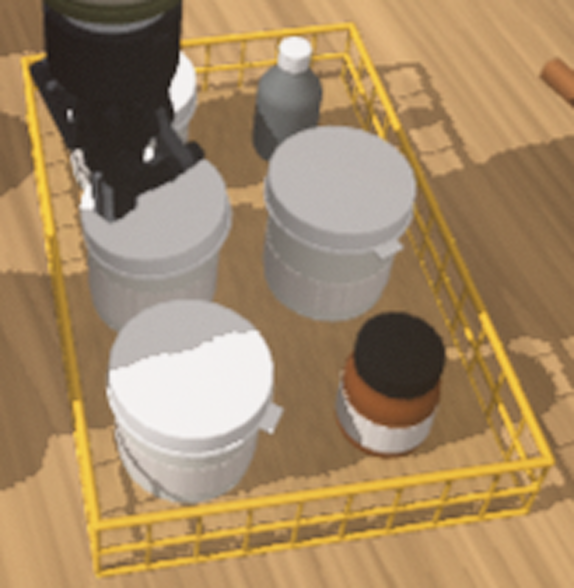

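The far side of the P2 lid looks raised, with a band visible at (350,105), and the tip sank about 3 mm from first contact. I release in small steps to see whether it springs back.

Request:
play_rows:
  increments: "-0.0005 0 0 0;0 0 0 0"

```text
clock: 6.2
position: [0.4503, 0.0269, 0.1077]
ee_rot: [0.372, 0.599, -0.374, 0.602]
ft_force: [-1.7, -1.6, 1.7]
grip_width: 0.002
```

Request:
play_rows:
  increments: "-0.0007 0 0 0;0 0 0 0"

```text
clock: 6.4
position: [0.4505, 0.0268, 0.1084]
ee_rot: [0.372, 0.599, -0.374, 0.602]
ft_force: [-1.4, -0.5, 1.0]
grip_width: 0.001
```

Request:
play_rows:
  increments: "-0.0007 0 0 0;0 0 0 0"

```text
clock: 6.6
position: [0.4507, 0.0268, 0.1091]
ee_rot: [0.372, 0.599, -0.374, 0.602]
ft_force: [-0.6, 0.2, 0.6]
grip_width: -0.001
```

Request:
play_rows:
  increments: "-0.001 0 0 0;0 0 0 0"

```text
clock: 6.8
position: [0.4508, 0.0269, 0.1101]
ee_rot: [0.372, 0.599, -0.374, 0.602]
ft_force: [0.3, 0.6, -0.8]
grip_width: 0.003
```

Request:
play_rows:
  increments: "-0.001 0 0 0;0 0 0 0"

```text
clock: 7.0
position: [0.4507, 0.0269, 0.111]
ee_rot: [0.372, 0.599, -0.374, 0.602]
ft_force: [-0.1, -0.3, 0.2]
grip_width: -0.001
```

```bash
python3 - <<'E'
from workcell import camera
import cv2,numpy as np
c=camera("side")["img"];cv2.imwrite("pics/s4full.png",c)
a=cv2.imread("pics/s3.png");b=cv2.resize(c[165:375,285:490],None,fx=2.8,fy=2.8,interpolation=cv2.INTER_CUBIC)
o=np.hstack([cv2.resize(i[140:350,60:260],None,fx=2,fy=2) for i in (a,b)]);cv2.imwrite("pics/cmp.png",o)
E
```

```text
(no output)
```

View pics/cmp.png

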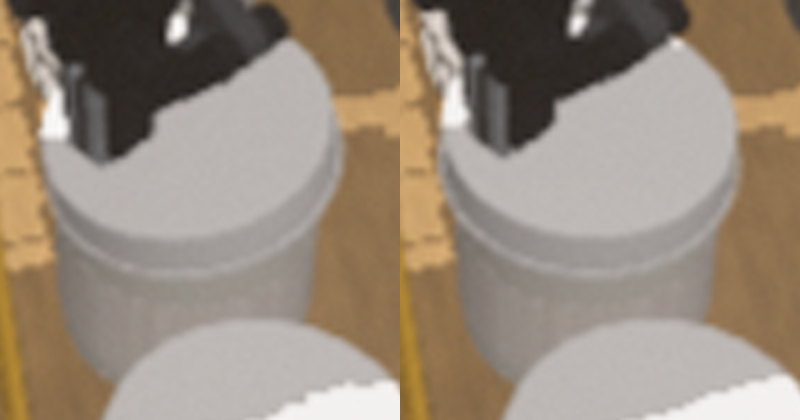

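The left half, taken while pressing, shows the P2 lid clearly tilted; the right half, released, shows it level. P2 is the loose one. I refine its centre from the wrist view.

```bash
python3 - <<'E'
from h import *
import cv2
c,o=pickle.load(open("w2.pkl","rb"))
M=np.array(c["tool_from_camera"]);R=Ro.from_quat(o["ee_rot"]).as_matrix();p=np.array(o["position"])
f=200/np.tan(np.radians(c["fov_y"]/2))
def w(u,v,z):
    d=R@M[:3,:3]@np.array([(u-c["cx"])/f,(v-c["cy"])/f,1]);a=p+R@M[:3,3]; return plane((a,d),z)
pts=np.array([w(u,v,.1015)[:2] for u,v in [(256,200),(452,203),(354,110),(420,132),(285,137),(388,297)]])
A=np.c_[2*pts,np.ones(len(pts))];s=np.linalg.lstsq(A,(pts**2).sum(1),rcond=None)[0];print("circle",s[:2],np.sqrt(s[2]+s[0]**2+s[1]**2))
print(plane(ray(T,275+364.5/4-.5,90+390.5/4-.5),.1015))
go(.478,.0265,.11)
E
```

```text
circle [0.4761 0.0235] 0.04693895803692165
[0.4772 0.028  0.1015]
t 7.05 pos [0.4506 0.0269 0.1109] F [ 0.4926 -0.7238  0.2969] grip -0.0020937881576842936
axes x,y,z [[0.002, -0.005, -1.0], [0.896, 0.444, -0.0], [0.444, -0.896, 0.006]]
tool shift [-0.007   0.0243  0.0126] rows 0.48688598479500944 q [ 0.46  0.12 -0.65  2.03  0.09  1.02 -1.34]
```

Request:
play_rows:
  increments: "-0.005 0.01 0.006 0;0 0.0125 0.0065 0;0 0 0 0;0 0 0 0"

```text
clock: 7.45
position: [0.4763, 0.0257, 0.1158]
ee_rot: [0.372, 0.599, -0.374, 0.602]
ft_force: [0.2, -0.1, -0.4]
grip_width: -0.001
```

```bash
python3 - <<'E'
from h import *
go(.477,.026,.104)
E
```

```text
t 7.45 pos [0.4763 0.0257 0.1158] F [ 0.2273 -0.0987 -0.4031] grip -0.0013419653170161608
axes x,y,z [[0.001, -0.005, -1.0], [0.896, 0.444, -0.001], [0.444, -0.896, 0.005]]
tool shift [0.0038 0.0007 0.    ] rows 0.07656336916800896 q [ 0.44  0.17 -0.64  1.96  0.13  1.04 -1.36]
```

Request:
play_rows:
  increments: "0.002 0 0 0;0.002 0 0 0;0.001 0 0 0"

```text
clock: 7.75
position: [0.475, 0.0257, 0.1102]
ee_rot: [0.371, 0.6, -0.374, 0.602]
ft_force: [-0.7, 1.5, 5.4]
grip_width: 0.004
```

Request:
play_rows:
  increments: "0.001 0 0 0;0.0006 0 0 0"

```text
clock: 7.95
position: [0.4751, 0.0258, 0.1096]
ee_rot: [0.371, 0.599, -0.374, 0.602]
ft_force: [-2.1, -1.3, 9.3]
grip_width: 0.003
```

Request:
play_rows:
  increments: "0.0006 0 0 0;0.0006 0 0 0"

```text
clock: 8.15
position: [0.4752, 0.0258, 0.1097]
ee_rot: [0.371, 0.599, -0.375, 0.603]
ft_force: [-3.3, 0.1, 8.8]
grip_width: 0.0
```

Request:
play_rows:
  increments: "0.0008 0 0 0;0.0008 0 0 0"

```text
clock: 8.35
position: [0.4751, 0.0258, 0.1094]
ee_rot: [0.371, 0.599, -0.375, 0.603]
ft_force: [-3.8, -0.2, 10.1]
grip_width: -0.002
```

Firm in the middle at 10 N. I'll press harder.

Request:
play_rows:
  increments: "0.0012 0 0 0;0.0012 0 0 0"

```text
clock: 8.55
position: [0.4751, 0.0258, 0.1084]
ee_rot: [0.371, 0.598, -0.375, 0.604]
ft_force: [-4.1, -0.6, 9.7]
grip_width: -0.001
```

Request:
play_rows:
  increments: "0.0012 0 0 0;0.0012 0 0 0"

```text
clock: 8.75
position: [0.4751, 0.0258, 0.1074]
ee_rot: [0.37, 0.598, -0.375, 0.604]
ft_force: [-3.6, 0.2, 9.9]
grip_width: 0.001
```

Request:
play_rows:
  increments: "0.0012 0 0 0;0.0012 0 0 0"

```text
clock: 8.95
position: [0.4751, 0.0259, 0.1064]
ee_rot: [0.37, 0.597, -0.375, 0.604]
ft_force: [-3.6, 0.5, 9.9]
grip_width: 0.002
```

Request:
play_rows:
  increments: "0.0012 0 0 0;0.0012 0 0 0"

```text
clock: 9.15
position: [0.4751, 0.0259, 0.1053]
ee_rot: [0.37, 0.597, -0.376, 0.605]
ft_force: [-4.6, 0.2, 9.8]
grip_width: -0.002
```

Request:
play_rows:
  increments: "0.0012 0 0 0;0.0012 0 0 0"

```text
clock: 9.35
position: [0.4751, 0.0259, 0.1043]
ee_rot: [0.37, 0.597, -0.376, 0.605]
ft_force: [-4.2, -1.2, 10.6]
grip_width: -0.002
```

Request:
play_rows:
  increments: "0.0012 0 0 0;0.0012 0 0 0"

```text
clock: 9.55
position: [0.4752, 0.0258, 0.1037]
ee_rot: [0.369, 0.596, -0.376, 0.605]
ft_force: [-8.9, -0.4, 19.3]
grip_width: -0.002
```

Request:
play_rows:
  increments: "0.0012 0 0 0;0.0012 0 0 0;0.0012 0 0 0"

```text
clock: 9.85
position: [0.4752, 0.0258, 0.1038]
ee_rot: [0.369, 0.596, -0.377, 0.606]
ft_force: [-7.7, -1.3, 17.1]
grip_width: -0.002
```

It sank 6 mm and hit a hard stop at tip 0.096 m and 17–19 N. I lift off and recheck both edges.

Request:
play_rows:
  increments: "-0.004 0 0 0;-0.004 0 0 0;0 -0.014 -0.012 0;0 -0.01 0 0;0 0 0 0;0.002 0 0 0;0.002 0 0 0;0.001 0 0 0"

```text
clock: 10.65
position: [0.4486, 0.0247, 0.1074]
ee_rot: [0.369, 0.595, -0.377, 0.607]
ft_force: [0.2, 0.2, -0.3]
grip_width: -0.0
```

Request:
play_rows:
  increments: "0.001 0 0 0;0.0007 0 0 0"

```text
clock: 10.85
position: [0.4489, 0.0248, 0.1053]
ee_rot: [0.369, 0.595, -0.377, 0.606]
ft_force: [-0.9, -0.2, 0.2]
grip_width: 0.001
```

Request:
play_rows:
  increments: "0.0007 0 0 0;0.0007 0 0 0"

```text
clock: 11.05
position: [0.449, 0.0249, 0.1038]
ee_rot: [0.369, 0.595, -0.377, 0.606]
ft_force: [-3.6, -0.2, 9.6]
grip_width: 0.001
```

Rigid at 0.096 m on the near edge. Now the far edge.

Request:
play_rows:
  increments: "-0.005 0 0 0;-0.005 0 0 0;0 0.024 0.012 0;0 0.026 0.013 0;0 0 0 0;0.003 0 0 0;0.003 0 0 0;0.001 0 0 0"

```text
clock: 11.85
position: [0.5061, 0.0244, 0.1093]
ee_rot: [0.369, 0.594, -0.377, 0.607]
ft_force: [-0.5, 0.0, -0.0]
grip_width: -0.004
```

Request:
play_rows:
  increments: "0.001 0 0 0;0.0007 0 0 0"

```text
clock: 12.05
position: [0.5053, 0.0243, 0.1074]
ee_rot: [0.369, 0.594, -0.377, 0.607]
ft_force: [0.2, 0.3, 0.5]
grip_width: -0.002
```

Request:
play_rows:
  increments: "0.0007 0 0 0;0.0007 0 0 0"

```text
clock: 12.25
position: [0.505, 0.0242, 0.1061]
ee_rot: [0.369, 0.594, -0.377, 0.607]
ft_force: [-0.3, 1.3, -0.6]
grip_width: -0.001
```

Request:
play_rows:
  increments: "0.0007 0 0 0;0.0007 0 0 0"

```text
clock: 12.45
position: [0.505, 0.0241, 0.1046]
ee_rot: [0.369, 0.594, -0.377, 0.607]
ft_force: [0.6, 0.0, -0.7]
grip_width: 0.0
```

Request:
play_rows:
  increments: "0.0007 0 0 0;0.0007 0 0 0"

```text
clock: 12.65
position: [0.5052, 0.0241, 0.1037]
ee_rot: [0.369, 0.594, -0.377, 0.607]
ft_force: [-3.9, -0.1, 12.4]
grip_width: 0.0
```

Same hard height at the far edge, so the lid is level and home. I retreat and check the pictures.

Request:
play_rows:
  increments: "-0.02 0 0 0;-0.04 0 0 0;-0.04 0 0 0;-0.02 -0.02 0.03 0;0 -0.03 0.04 0;0 -0.03 0.04 0;0 -0.03 0.04 0;0 -0.03 0.04 0;0 -0.03 0.04 0;0 -0.02 0.03 0;0 0 0 0;0 0 0 0;0 0 0 0"

```text
clock: 13.95
position: [0.4483, -0.2967, 0.2348]
ee_rot: [0.367, 0.594, -0.376, 0.609]
ft_force: [-0.1, 0.2, 0.0]
grip_width: 0.004
```

```bash
python3 - <<'E'
from workcell import camera,get_obs
import cv2,numpy as np
o=get_obs();print(o["clock"],o["position"],o["ft_force"],np.abs(o["joint_velocities"]).max())
c=camera("side")["img"];t=camera("top")["img"]
a=cv2.resize(c[165:375,285:490],None,fx=1.9,fy=1.9,interpolation=cv2.INTER_CUBIC);b=cv2.resize(t[90:240,275:465],(399,int(150*2.1)));
b=cv2.copyMakeBorder(b,0,a.shape[0]-b.shape[0],0,0,cv2.BORDER_CONSTANT);cv2.imwrite("pics/fin.png",np.hstack([a,b]))
E
```

```text
13.95 [ 0.44832998 -0.29671185  0.23480402] [-0.07463238  0.17869734  0.03583849] 0.011692748473322905
```

View pics/fin.png

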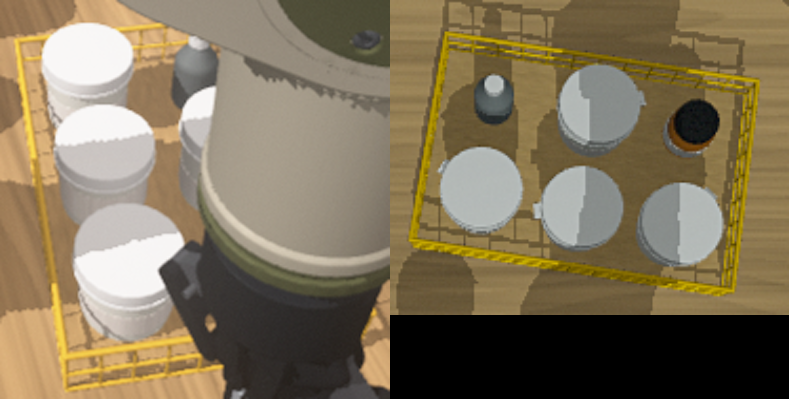

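The top half shows all six things in their places, the P2 lid level, and the arm clear with zero force. I hand in.

```bash
python3 - <<'E'
from workcell import workorder
print(workorder.hand_in())
E
```

```text
the job is handed in; nothing more can be done
None
```

The loose lid is pressed fully home, and the job was handed in at about 14 s with the arm clear and at rest.

- **Finding it:** I pressed near the edges with the closed fingertips. The right-hand near tub was rigid, with contact at 0.091 m and no give at 22 N. The middle near lid gave about 3 mm under light force and sprang back, and the side pictures showed it tilted under the finger and level again when released.
- **Force on the rocking press:** that edge press briefly reached 13 N, above the 1 to 4 N in the description.
- **Pressing it down:** in the middle it began to give at about 10 N and slid down about 6 mm. It came to a hard stop at 0.096 m under 17–19 N.
- **Last checks:** pressed afterwards near its near and far edges, that lid was rigid at the same 0.096 m both times. The final top view shows all the tubs, the jar and the bottle in place.
- **Not checked:** I did not press the other two lids, because only one was said to be loose.
- **Disagreement:** the camera height for the first tub came out about 8 mm below the height felt by touch. I relied on the touch reading.

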